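# Turn a slotted plate home in its jig

### The job

The flat steel plate lies askew in the jig with its slotted corner on the pivot peg. Push its opposite corner so that it turns about the peg, past the sprung roller and onto the stop screw, then keep pressing it home for about a second with roughly 10 N of push, never more than 13 N. Keep the plate flat with its slot on the peg, back away so that the roller alone holds it against the screw, and leave the loose bearing and ring where they are.

Things in the scene. Friction and masses are not known exactly. Their poses are not given: they have to be found in the camera images.
- jig: Aluminium jig base, 215 (x) x 280 (y) x 12 mm, fixed to the table; origin at the centre of its underside, z up, top face at z = 12 mm. On it stand the pivot peg, the stop block and the sprung roller.
- pivot_peg (a point): Centre of the foot of the pivot peg, on the jig's top face: a steel pin 12 mm in diameter and 18 mm high, at x = +42.5, y = -95 mm in the jig frame.
- roller_housing: Sprung steel roller (28 mm diameter, top 16 mm above the jig) and its dark housing. Origin: the roller's axis at rest, on the jig's top face; +y points to the housing, along the roller's travel. The plate's end rides over the roller in the last 0.24 rad of the turn and pushes it back up to 12 mm (spring 2 to 5 N; about 5 N more push). Past the corner, it comes out behind and pushes the plate to the stop.
- stop_block: Dark steel block 26 (x) x 36 (y) x 26 mm on the jig; origin at the foot of its -x face, mid width; axes as the jig's. From this face a rigid 9 mm stop screw points to -x, its axis 6 mm above the jig's top. The tip stands 8 to 18 mm out of the face, set differently each time and not measured: leave it so.
- plate: Loose flat steel plate, 80 x 170 x 10 mm, about 0.25 kg. Origin: underside, centre of the 13.5 mm slot that embraces the peg and opens to the -y end; it spans x = -62 to +18, y = -14 to +156 mm. Yaw relative to the jig: 0.32 to 0.52 rad at the start, falling (clockwise from above) to 0 to 0.09 rad on the screw, as the screw is set; the screw meets its +x edge at y = 115 mm.
- push_corner (a point): The plate's corner to be pushed, diagonally opposite the slot: x = -62, y = +156 mm in the plate's frame, at half thickness. Push the -x edge there towards the plate's +x, best at y = 112 mm: beyond y = 135 mm the roller comes in the way at the end. Friction takes up to a third of the push before it reaches the stop.
- bearing_cone: Loose bearing cone 50 mm across, 18 mm high, standing on the jig's near right corner; origin at the centre of its underside. A bystander.
- thin_ring: Loose thin steel ring 48 mm across, 12 mm high, lying on the table to the right of the jig; origin at the centre of its underside. A bystander.

How it is judged:
By the outcome, as a careful person would: the job done as asked, in the order asked, and still so for the second after the job is handed in, with the robot touching nothing.
It also fails if it takes over 54 s, if anything falls off the work surface, if the arm or the gripper's body presses on something with over 40 N, if the wrist force passes 120 N, or if a joint passes its speed limit or range.

### The arm

A 7-joint arm with a two-finger parallel gripper is mounted at the origin on a cart in front of the work surface, level with it; the furniture and walls round the work are solid. World frame = base frame: x ahead of the robot, y to its left, z up, the work surface at z = 0. Lengths are in mm, angles in rad, forces in N, time in s.
With the tool pointing down it reaches from about 400 to 875 mm from the base axis. Payload 4.4 kg.
Tool frame: the origin (TCP) lies midway between the tips of the shut fingers; the grasp point (between the pads) lies 19 mm behind it (ctrl.pinch_z is the distance from the TCP to the grasp point, in mm); z points along the fingers, y is the line along which they close (so a half turn about z gives the same grasp; the last joint's range is limited). The gripper opens to 85 mm and grips with 20 to 120 N. Pads are 22 mm wide; open, the fingers measure 114 mm over their backs; the gripper's body (76 mm by 85 mm) begins 54 mm behind the grasp point. The pads swing forward as they close: fully open they stand 13 mm farther back than shut.
Start: joints at [-1.339, 0.628, 0.038, 1.517, -0.027, 0.996, -0.02], TCP at [190.697, 621.412, 231.313] pointing down, gripper open.
Joint ranges: [-3.06, 3.06], [-0.37, 2.12], [-1.25, 1.32], [0.18, 2.47], [-1.1, 4.24], [0.23, 1.98], [-2.94, 2.94]. Speed limits (rad/s): [2.57, 2.57, 3.14, 3.14, 3.14, 3.14, 3.14].

### API

Orientations are given as [roll, pitch, yaw] about the fixed x, y, z axes, in that order (R = Rz(yaw) Ry(pitch) Rx(roll)).
In Python, from cell import read_state, cams, order, ctrl gives the robot as it stands.
- The arm moves only by the tool move_arm, never from a script. Its argument "targets" is text: rows parted by semicolons, each of 7 numbers parted by spaces: the gripper's target within -1 to 1 (fully open at 1, half-way at 0, shut at -1), then the shift along the tool's x, y, z in cm, then the turn, a rotation vector about the tool's x, y, z in degrees. A call has 1 to 5 rows; each row shifts and turns the commanded pose from where the row before left it, along the tool's axes as they then stand; what a row does not reach is not made up. A row lasts 1/12 s, in which the tool goes at most 41.7 mm and 7.16 degrees, less where a joint would pass 70% of its speed; a pose out of reach is approached as far as the arm can. A call with a gripper value outside its range is refused whole. The fingers move at their own pace and stop on an object; the grip force is fixed at half the most. Time passes only in rows, so rows that do not move let the fingers close. It gives the time, the measured TCP pose, the force, the opening and the grip force at its end, in the units of the state.
- read_state(): the state, without advancing time (a new reading comes with each control period).
- cams.get_image(name): name is "side" or "top"; returns a dict with "color" (384x512x3 uint8, red, green, blue), "fovy" (degrees; the focal length in pixels is half the picture's height over the tangent of half this angle, whatever the lens; pixels are square), "cx", "cy" (the principal point, pixels), "rvec" (rotation vector, rad) and "tvec" (3), from world to camera coordinates, as OpenCV has them. Camera axes: x right, y down, z forward; pixel columns grow to the right and rows downward; lengths in mm; the calibration is good to about 2 mm. A picture is of the moment at which its call begins. There is no depth.
- order.finish_job(): hands the job in; it is judged then, once.
The state is a dict: "clock": time; "qpos": joint angles; "qd": joint speeds; "tau": joint torques, N m; "eef_pos": TCP position; "tool_rot": TCP orientation; "force": force on the tool from outside, world axes, zero at the start; "torque": the same for the moment, N m; "width": finger opening in mm; "gripper_force": force on a finger pad.
Only numpy, scipy, OpenCV 4.12 (cv2) and the standard library are available. Lean on these libraries where they do the work, as an engineer would, in place of code of your own. Each camera call takes 0.05 s, during which the arm holds its last target. There are 200 camera calls.

## Working session

There is one attempt and no reset: what is moved stays moved. The work goes in short steps, Python scripts to look and compute and a tool call to move; the robot and the scene stay as the last step left them, time stands still between calls to the robot, and variables do not carry over. Pictures are saved under pics/ and viewed, at most 10 in all, crops included, and the job is handed in when it is done.

Besides the shell and the picture viewer there is one more tool, called after ">>>" as a command line: name --argument value ..., lists and objects as JSON in quotes. move_arm: Moves the arm, as the interface text tells. Its arguments: {"type":"object","properties":{"targets":{"type":"string"}},"required":["targets"]}

```bash
mkdir -p pics; ls
cat > h.py <<'E'
import numpy as np, cv2
from cell import read_state,cams,order,ctrl
def grab(n,f):
    im=cams.get_image(n); c=np.ascontiguousarray(im['color'][:,:,::-1]); cv2.imwrite('pics/'+f+'.png',c)
    import pickle; pickle.dump(im,open('pics/'+f+'.pkl','wb')); return im
def load(f):
    import pickle; return pickle.load(open('pics/'+f+'.pkl','rb'))
def K(im):
    f=im['color'].shape[0]/2/np.tan(np.radians(im['fovy'])/2)
    return np.array([[f,0,im['cx']],[0,f,im['cy']],[0,0,1.]])
def ray(im,u,v,z):
    R=cv2.Rodrigues(np.array(im['rvec'],float))[0]; t=np.array(im['tvec'],float).ravel()
    d=R.T@np.linalg.inv(K(im))@[u,v,1]; c=-R.T@t
    return c+d*(z-c[2])/d[2]
def proj(im,P):
    return cv2.projectPoints(np.array(P,float).reshape(-1,1,3),np.array(im['rvec'],float),np.array(im['tvec'],float),K(im),None)[0][:,0]
E
python3 - <<'E'
from h import *
a=grab('top','t0'); b=grab('side','s0')
for n in('t0','s0'):
    i=cv2.imread(f'pics/{n}.png'); cv2.imwrite(f'pics/{n}b.png',cv2.resize(i,(800,600),interpolation=cv2.INTER_CUBIC))
for im in (a,b): print({k:v for k,v in im.items() if k!='color'})
s=read_state(); print(s)
E
```

```text
pics
{'fovy': 54.157625660681894, 'cx': 252.6566964221922, 'cy': 188.13706800060783, 'rvec': array([ 2.11041421, -2.14660461,  0.13364196]), 'tvec': array([-91.80432904, 555.93768741, 808.55250582])}
{'fovy': 42.26403232377745, 'cx': 263.55062898607866, 'cy': 197.3466450288087, 'rvec': array([ 2.29055939, -0.24209382,  0.12392713]), 'tvec': array([-539.95724354,   14.85944882,  857.29644312])}
{'clock': 0.1, 'qpos': array([-1.33878296,  0.6292224 ,  0.03844471,  1.5182632 , -0.02699154,
        0.99631281, -0.02000078]), 'qd': array([-3.26105857e-04, -1.56496680e-03,  9.65153769e-04, -1.08235610e-03,
       -9.77895030e-04, -2.09720435e-04,  5.12110118e-06]), 'tau': array([ 3.29494251e-03, -5.64524996e+01,  1.23055983e+00, -1.93971795e+01,
        1.11921667e-02,  5.37095722e-03,  1.87512222e-05]), 'eef_pos': array([190.53874141, 620.86131385, 230.50283243]), 'tool_rot': array([-3.13990496e+00,  2.23823965e-05,  2.84378328e+00]), 'force': array([ 0.33139108,  0.58120924, -0.03638284]), 'torque': array([-0.03277339,  0.0322556 ,  0.0139703 ]), 'gripper_force': 0.0, 'width': 85.49417997196727}
```

View pics/t0b.png

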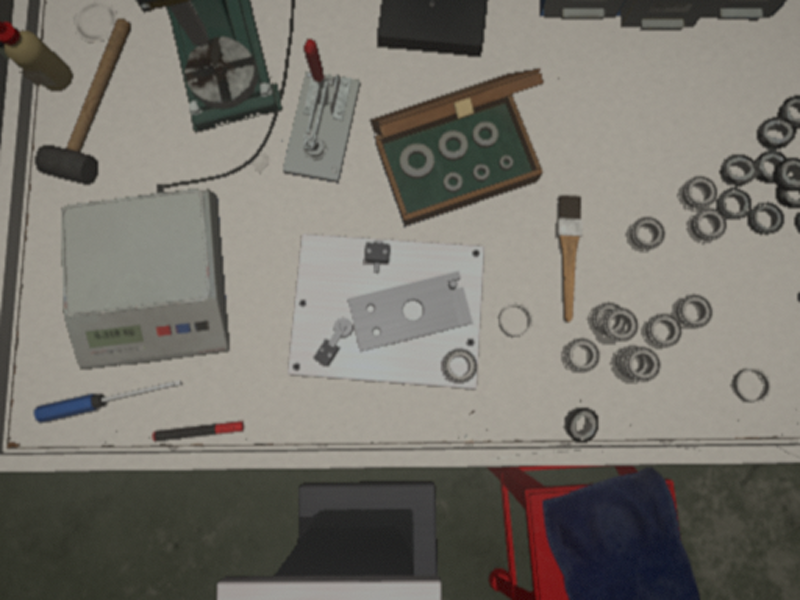

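View pics/s0b.png

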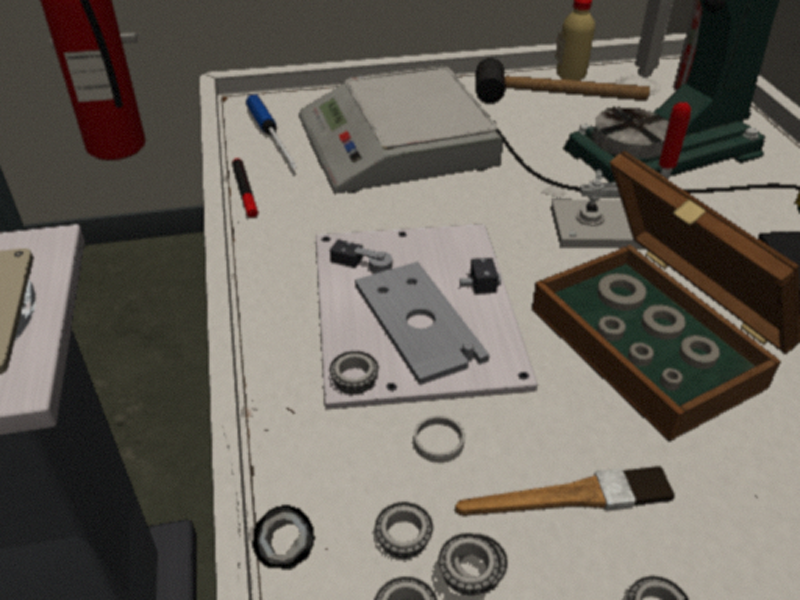

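The top view shows the jig (about x 290–483, y 235–388 px), with the plate askew, the roller at (343,327) and the stop block at (377,253). The bearing is at (459,366). I'll enlarge crops of both views to read positions.

Run:
```python
from h import *
i=cv2.imread('pics/t0.png')[145:255,178:318]; cv2.imwrite('pics/t0c.png',cv2.resize(i,None,fx=5,fy=5,interpolation=cv2.INTER_CUBIC))
i=cv2.imread('pics/s0.png')[138:262,195:350]; cv2.imwrite('pics/s0c.png',cv2.resize(i,None,fx=4.8,fy=4.8,interpolation=cv2.INTER_CUBIC))
```

```text
(no output)
```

View pics/t0c.png

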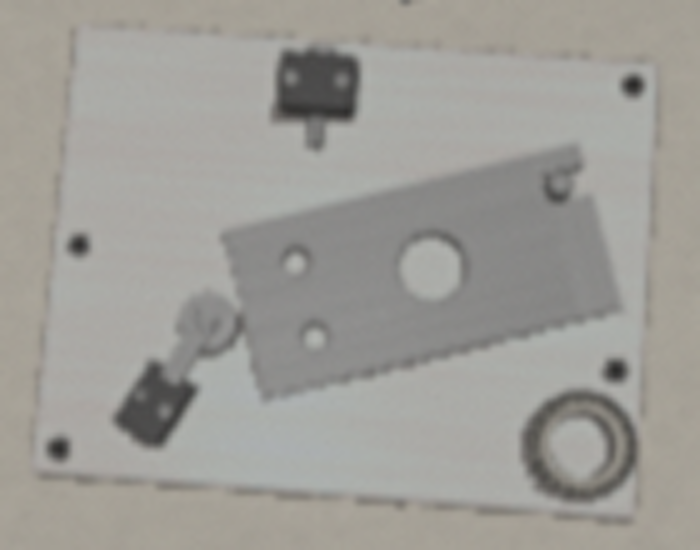

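View pics/s0c.png

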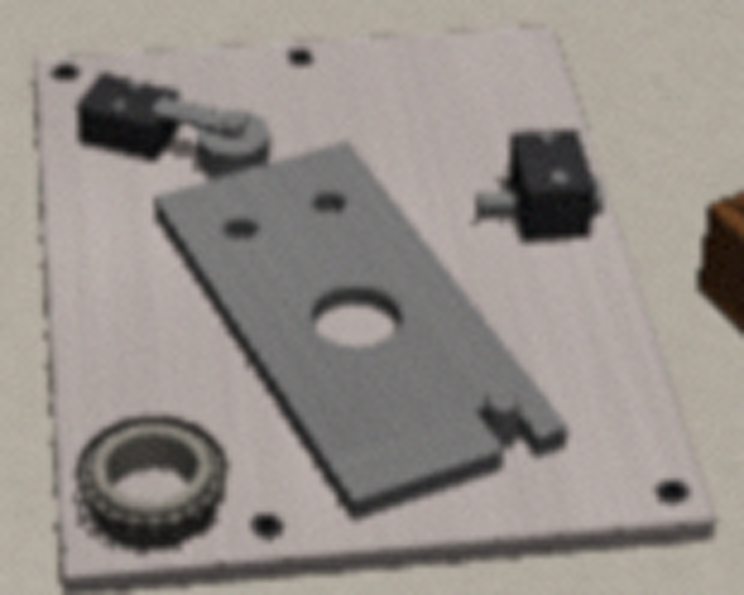

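```bash
cat > fit.py <<'E'
from h import *
from scipy.optimize import least_squares
a,b=load('t0'),load('s0')
T=lambda L:np.array(L)/5.+[178,145]-.4
S=lambda L:np.array(L)/4.8+[195,138]-.4
Jm=[[107.5,140],[107.5,-140],[-107.5,-140],[-107.5,140]]
Pm=[[18,156],[-62,156],[-62,-14],[18,-14]]
jt=T([(77,27),(656,63),(633,520),(36,475)]); js=S([(550,30),(712,520),(65,578),(36,60)])
pt=T([(220,232),(265,400),(622,308),(582,145)]); ps=S([(345,143),(155,205),(357,512),(565,432)])
def pl(p,m,z): 
    c,s=np.cos(p[2]),np.sin(p[2]); q=np.array(m)@np.array([[c,s],[-s,c]])+p[:2]; return np.c_[q,np.full(len(q),z)]
def fit(m,z,t,s):
    f=lambda p:np.r_[(proj(a,pl(p,m,z))-t).ravel(),(proj(b,pl(p,m,z))-s).ravel()]
    r=least_squares(f,[500,0,0]); return r.x,r.fun
J,rj=fit(Jm,12,jt,js); P,rp=fit(Pm,22,pt,ps)
if __name__=='__main__':
    print(J,np.round(rj,1)); print(P,np.round(rp,1)); print('rel yaw',P[2]-J[2],'peg',pl(J,[[42.5,-95]],12))
    print('corner',pl(P,[[-62,156],[-62,112]],17))
    print('bearing',ray(a,*T([(579,445)])[0],30), 'roller',ray(a,*T([(208,323)])[0],28),'block tip',ray(a,*T([(316,150)])[0],18),'block', ray(a,*T([(317,85)])[0],38))
    for y in (0,.05,.09): 
        Q=[*pl(J,[[42.5,-95]],12)[0][:2],J[2]+y]; print(y,pl(Q,[[-62,112]],17))
E
python3 fit.py
```

```text
[ 5.36001517e+02 -8.84964403e+01 -8.88420452e-02] [-0.2 -0.7  1.4 -0.2  1.2  0.4 -1.2  0.2  0.4 -1.4  1.3 -0.2 -1.  -0.2
 -1.1 -0.5]
[ 5.69895803e+02 -1.87779270e+02  2.32331237e-01] [ 1.4  0.2  0.5  0.1  1.1  0.2  0.  -0.4  0.2  0.1 -0.6 -1.1 -0.7 -1.6
  0.7 -0.4]
rel yaw 0.3211732819603675 peg [[ 569.90500722 -186.89259551   12.        ]]
corner [[473.64310849 -50.24593246  17.        ]
 [483.77396545 -93.06375278  17.        ]]
bearing [ 451.0526846  -190.87960324   30.        ] roller [509.1363092 -23.6900196  28.       ] block tip [590.50893462 -73.32014518  18.        ] block [617.05818925 -75.25589955  38.        ]
0 [[518.08675125 -69.83334407  17.        ]]
0.05 [[512.30098643 -72.56947104  17.        ]]
0.09 [[507.77535788 -74.96446378  17.        ]]
```

>>> move_arm --targets "-1 -2.5 -2.2 0 0 0 0;-1 -2.5 -2.2 0 0 0 0;-1 -2.5 -2.2 0 0 0 0;-1 -2.5 -2.2 0 0 0 0;-1 -2.5 -2.2 0 0 0 0"

```text
clock: 0.52
eef_pos: [278.4, 477.9, 230.9]
tool_rot: [-3.141, -0.0, 2.844]
force: [1.0, -0.1, 0.1]
width: 25.5
gripper_force: 0.0
```

>>> move_arm --targets "-1 -2.5 -2.2 0 0 0 0;-1 -2.5 -2.2 0 0 0 0;-1 -2.5 -2.2 0 0 0 0;-1 -2.5 -2.2 0 0 0 0;-1 -2.5 -2.2 0 0 0 0"

```text
clock: 0.93
eef_pos: [365.5, 336.1, 231.1]
tool_rot: [-3.141, -0.0, 2.844]
force: [0.2, 0.6, -0.0]
width: 0.5
gripper_force: 0.0
```

>>> move_arm --targets "-1 -2.5 -2.2 0 0 0 0;-1 -2.5 -2.2 0 0 0 0;-1 -2.5 -2.2 0 0 0 0;-1 -1.3 -2.9 0 0 0 0;-1 -1.3 -2.9 0 0 0 0"

```text
clock: 1.35
eef_pos: [425.9, 187.9, 231.0]
tool_rot: [-3.141, -0.0, 2.843]
force: [-0.0, -0.8, -0.0]
width: 0.0
gripper_force: 0.0
```

>>> move_arm --targets "-1 -1.3 -2.9 0 0 0 0;-1 -1.3 -2.9 0 0 0 0;-1 -1.3 -2.9 0 0 0 0;-1 -1.3 -2.9 0 0 0 0;-1 -1.3 -2.9 0 0 0 0"

```text
clock: 1.77
eef_pos: [444.6, 30.3, 231.2]
tool_rot: [-3.141, -0.0, 2.844]
force: [0.3, 0.3, 0.0]
width: 0.1
gripper_force: 0.0
```

>>> move_arm --targets "-1 -1.3 -2.9 0 0 0 0;-1 -1.3 -2.9 0 0 0 0;-1 -1.3 -2.9 0 0 0 0;-1 0 0 0 0 0 0;-1 0 0 0 0 0 0"

```text
clock: 2.18
eef_pos: [456.4, -64.7, 231.1]
tool_rot: [-3.141, -0.0, 2.839]
force: [1.2, 1.0, 0.5]
width: 0.1
gripper_force: 0.0
```

>>> move_arm --targets "-1 0 0 0 0 0 -6.1;-1 0 0 0 0 0 -6.1;-1 0 0 0 0 0 -6.1;-1 0 0 0 0 0 -6.1;-1 0 0 0 0 0 -6.1"

```text
clock: 2.6
eef_pos: [456.4, -61.0, 231.1]
tool_rot: [3.141, -0.0, -2.899]
force: [0.3, 0.1, -0.3]
width: 0.0
gripper_force: 0.0
```

>>> move_arm --targets "-1 1.2 -3.3 0 0 0 0;-1 0 0 4 0 0 0;-1 0 0 4 0 0 0;-1 0 0 4 0 0 0;-1 0 0 4 0 0 0"

```text
clock: 3.02
eef_pos: [452.9, -96.1, 70.1]
tool_rot: [3.141, 0.002, -2.905]
force: [0.6, 0.7, -0.0]
width: -0.0
gripper_force: 0.0
```

>>> move_arm --targets "-1 0 0 1.5 0 0 0;-1 0 0 0.5 0 0 0;-1 0 0 0 0 0 0;-1 0 0 0 0 0 0"

```text
clock: 3.35
eef_pos: [453.3, -96.9, 51.9]
tool_rot: [3.142, 0.001, -2.906]
force: [0.4, -0.2, -0.2]
width: 0.0
gripper_force: 0.0
```

Run:
```python
from h import *
s=read_state(); print(s['eef_pos'],s['tool_rot'],s['force'],s['qpos'])
grab('top','t1');grab('side','s1')
i=cv2.imread('pics/t1.png')[145:255,178:318]; A=cv2.resize(i,(400,314),interpolation=cv2.INTER_CUBIC)
i=cv2.imread('pics/s1.png')[138:248,195:335]; B=cv2.resize(i,(400,314),interpolation=cv2.INTER_CUBIC)
cv2.imwrite('pics/m1.png',np.hstack([A,B]))
```

```text
[453.26693416 -96.89774486  51.93589764] [ 3.14154824e+00  9.33879647e-04 -2.90593233e+00] [ 0.43536051 -0.19126972 -0.22992022] [ 0.15797173  0.6868613  -0.01115572  2.16846949  0.02372605  0.28551959
  1.9330422 ]
```

View pics/m1.png

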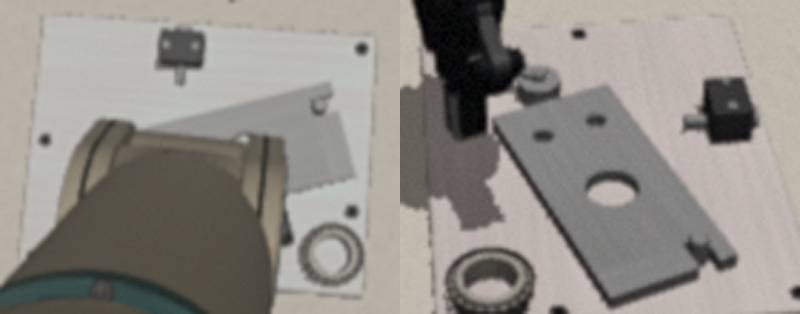

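The plate is untouched and the shut fingers are near its pushed edge. Joint 6 is close to its lower limit there, so I'll tilt the tool 5° towards the base before lowering it.

>>> move_arm --targets "-1 0 0 0 0 2.5 0;-1 0 0 0 0 2.5 0;-1 -0.1 0 1.2 0 0 0;-1 -0.1 0 1.2 0 0 0;-1 0 0 0 0 0 0"

```text
clock: 3.87
eef_pos: [452.9, -97.3, 27.3]
tool_rot: [-3.142, -0.087, -2.907]
force: [-0.1, 0.2, 0.1]
width: -0.2
gripper_force: 0.0
```

>>> move_arm --targets "-1 -0.1 0 0.6 0 0 0;-1 0 0 0.5 0 0 0;-1 0 0 0 0 0 0;-1 0 0 0 0 0 0"

```text
clock: 4.2
eef_pos: [452.6, -97.7, 16.4]
tool_rot: [-3.142, -0.087, -2.907]
force: [-0.4, 1.1, -0.1]
width: 0.2
gripper_force: 0.0
```

Run:
```python
from h import *
s=read_state(); print(s['eef_pos'],s['tool_rot'],s['force'],s['qpos'])
```

```text
[452.58171952 -97.70591777  16.40070132] [-3.14157905 -0.08711936 -2.90727761] [-0.37270443  1.06746613 -0.05006612] [0.10903356 0.77873501 0.02915831 2.10641892 0.0319282  0.33820545
 1.90518537]
```

>>> move_arm --targets "-1 -0.4 0 -0.03 0 0 0;-1 -0.4 0 -0.04 0 0 0;-1 -0.4 0 -0.03 0 0 0;-1 -0.1 0 -0.01 0 0 0;-1 0 0 0 0 0 0"

```text
clock: 4.62
eef_pos: [466.1, -94.4, 16.2]
tool_rot: [-3.141, -0.086, -2.907]
force: [0.4, -0.2, -0.1]
width: 0.5
gripper_force: 0.0
```

>>> move_arm --targets "-1 -0.1 0 -0.01 0 0 0;-1 -0.1 0 -0.01 0 0 0;-1 -0.1 0 -0.01 0 0 0;-1 0 0 0 0 0 0"

```text
clock: 4.95
eef_pos: [468.4, -93.9, 16.2]
tool_rot: [-3.142, -0.087, -2.907]
force: [-0.4, 0.1, -0.2]
width: -0.1
gripper_force: 0.0
```

>>> move_arm --targets "-1 -0.1 0 -0.01 0 0 0;-1 -0.1 0 -0.01 0 0 0;-1 0 0 0 0 0 0;-1 0 0 0 0 0 0"

```text
clock: 5.28
eef_pos: [470.2, -93.4, 16.2]
tool_rot: [3.142, -0.087, -2.907]
force: [-0.4, -1.2, 0.2]
width: -0.2
gripper_force: 0.0
```

>>> move_arm --targets "-1 -0.1 0 -0.01 0 0 0;-1 -0.1 0 -0.01 0 0 0;-1 -0.1 0 -0.01 0 0 0;-1 0 0 0 0 0 0"

```text
clock: 5.62
eef_pos: [473.0, -92.7, 16.2]
tool_rot: [3.141, -0.088, -2.907]
force: [-0.2, -0.4, 0.3]
width: -0.0
gripper_force: 0.1
```

>>> move_arm --targets "-1 -0.1 0 -0.01 0 0 0;-1 -0.1 0 -0.01 0 0 0;-1 0 0 0 0 0 0"

```text
clock: 5.87
eef_pos: [474.6, -92.1, 16.2]
tool_rot: [3.141, -0.088, -2.907]
force: [-0.6, -0.1, 0.6]
width: 0.4
gripper_force: 0.7
```

>>> move_arm --targets "-1 -0.1 0.06 -0.01 0 0 0.5;-1 -0.1 0.06 -0.01 0 0 0.5;-1 -0.1 0.06 -0.01 0 0 0.5;-1 0 0 0 0 0 0"

```text
clock: 6.2
eef_pos: [477.7, -89.3, 16.2]
tool_rot: [-3.14, -0.087, -2.933]
force: [-0.8, 1.0, -0.0]
width: -0.1
gripper_force: 0.6
```

>>> move_arm --targets "-1 -0.1 0.06 -0.01 0 0 0.5;-1 -0.1 0.06 -0.01 0 0 0.5;-1 -0.1 0.06 -0.01 0 0 0.5;-1 0 0 0 0 0 0"

```text
clock: 6.53
eef_pos: [480.6, -87.2, 16.3]
tool_rot: [-3.137, -0.087, -2.96]
force: [-0.5, 0.4, -0.9]
width: 0.2
gripper_force: 0.5
```

Run:
```python
from h import *
s=read_state(); print(s['eef_pos'],s['tool_rot'],s['force'],s['qpos'])
grab('top','t2');grab('side','s2')
i=cv2.imread('pics/t2.png')[145:255,178:318]; A=cv2.resize(i,(400,314),interpolation=cv2.INTER_CUBIC)
i=cv2.imread('pics/s2.png')[138:248,195:335]; B=cv2.resize(i,(400,314),interpolation=cv2.INTER_CUBIC)
cv2.imwrite('pics/m2.png',np.hstack([A,B]))
```

```text
[480.63353331 -87.20342232  16.30962506] [-3.13695229 -0.086559   -2.95988292] [-0.46539474  0.4042132  -0.89839969] [7.48082796e-02 7.93988434e-01 4.03207302e-02 2.03755733e+00
 2.38285915e-04 3.92208541e-01 1.85674028e+00]
```

View pics/m2.png

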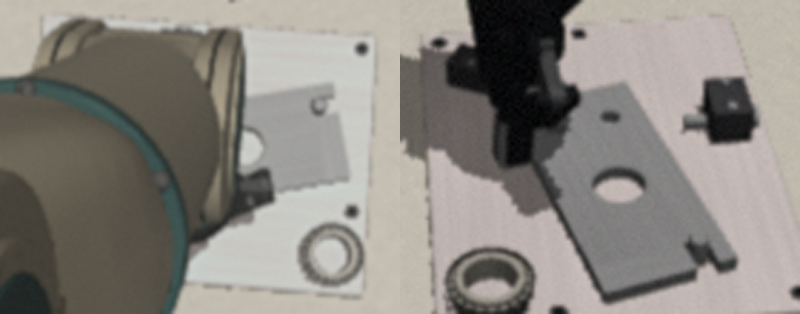

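The plate is turning with the fingers, the slot is on the peg and the bearing hasn't moved. I'll keep going in small steps.

>>> move_arm --targets "-1 -0.1 0.06 -0.01 0 0 0.5;-1 -0.1 0.06 -0.01 0 0 0.5;-1 0 0 0 0 0 0"

```text
clock: 6.88
eef_pos: [482.4, -85.9, 16.4]
tool_rot: [-3.135, -0.086, -2.978]
force: [-1.1, 0.2, 0.3]
width: -0.0
gripper_force: 0.3
```

>>> move_arm --targets "-1 -0.1 0.06 -0.01 0 0 0.5;-1 -0.1 0.06 -0.01 0 0 0.5;-1 0 0 0 0 0 0"

```text
clock: 7.13
eef_pos: [483.7, -84.7, 16.4]
tool_rot: [-3.134, -0.087, -2.995]
force: [-1.1, -0.6, 0.7]
width: 0.1
gripper_force: 0.6
```

>>> move_arm --targets "-1 -0.1 0.06 -0.01 0 0 0.5;-1 -0.1 0.06 -0.01 0 0 0.5;-1 0 0 0 0 0 0"

```text
clock: 7.38
eef_pos: [485.7, -83.0, 16.4]
tool_rot: [-3.132, -0.087, -3.013]
force: [-1.4, -0.8, -0.1]
width: -0.2
gripper_force: 0.8
```

>>> move_arm --targets "-1 -0.1 0.06 -0.01 0 0 0.5;-1 -0.1 0.06 -0.01 0 0 0.5;-1 0 0 0 0 0 0"

```text
clock: 7.63
eef_pos: [487.4, -81.5, 16.3]
tool_rot: [-3.131, -0.087, -3.03]
force: [-2.4, -1.1, 0.2]
width: -0.3
gripper_force: 0.9
```

>>> move_arm --targets "-1 -0.1 0.06 -0.01 0 0 0.5;-1 -0.1 0.06 -0.01 0 0 0.5;-1 0 0 0 0 0 0"

```text
clock: 7.88
eef_pos: [489.2, -80.0, 16.4]
tool_rot: [-3.129, -0.087, -3.048]
force: [-2.1, -2.0, 0.6]
width: -0.1
gripper_force: 1.2
```

>>> move_arm --targets "-1 -0.1 0.06 -0.01 0 0 0.5;-1 -0.1 0.06 -0.01 0 0 0.5;-1 0 0 0 0 0 0"

```text
clock: 8.13
eef_pos: [491.0, -78.6, 16.4]
tool_rot: [-3.128, -0.087, -3.065]
force: [-3.2, -1.8, 0.6]
width: 0.3
gripper_force: 1.5
```

>>> move_arm --targets "-1 -0.1 0.04 -0.01 0 0 0.5;-1 -0.1 0.04 -0.01 0 0 0.5;-1 0 0 0 0 0 0"

```text
clock: 8.38
eef_pos: [492.6, -77.6, 16.3]
tool_rot: [-3.127, -0.087, -3.083]
force: [-4.1, -2.4, 0.6]
width: -0.1
gripper_force: 2.1
```

>>> move_arm --targets "-1 -0.1 0.05 -0.01 0 0 0.5;-1 -0.1 0.05 -0.01 0 0 0.5;-1 0 0 0 0 0 0"

```text
clock: 8.63
eef_pos: [496.7, -75.5, 16.5]
tool_rot: [-3.126, -0.083, -3.099]
force: [-0.9, 0.9, -0.2]
width: -0.1
gripper_force: 0.3
```

>>> move_arm --targets "-1 -0.1 0.05 -0.01 0 0 0.5;-1 0 0 0 0 0 0"

```text
clock: 8.8
eef_pos: [498.3, -75.6, 16.7]
tool_rot: [-3.124, -0.081, -3.108]
force: [-0.9, 0.0, 0.4]
width: -0.1
gripper_force: 0.0
```

The push force rose to about 4.7 N, then dropped as the roller cleared the corner. I'll follow the plate to the stop gently.

>>> move_arm --targets "-1 -0.05 0.03 0 0 0 0.7;-1 -0.05 0.03 0 0 0 0.7;-1 0 0 0 0 0 0;-1 0 0 0 0 0 0"

```text
clock: 9.13
eef_pos: [497.3, -75.5, 16.4]
tool_rot: [-3.122, -0.085, -3.133]
force: [0.5, -0.3, -0.8]
width: 0.1
gripper_force: 0.0
```

>>> move_arm --targets "-1 -0.05 0 0 0 0 0.7;-1 -0.05 0 0 0 0 0.7;-1 0 0 0 0 0 0;-1 0 0 0 0 0 0"

```text
clock: 9.47
eef_pos: [498.0, -75.5, 16.2]
tool_rot: [-3.12, -0.085, 3.126]
force: [-0.0, -0.4, 0.5]
width: 0.3
gripper_force: 0.0
```

>>> move_arm --targets "-1 -0.05 0 0 0 0 0;-1 -0.05 0 0 0 0 0;-1 0 0 0 0 0 0;-1 0 0 0 0 0 0"

```text
clock: 9.8
eef_pos: [499.0, -75.5, 16.2]
tool_rot: [-3.12, -0.085, 3.126]
force: [1.0, 0.7, 0.6]
width: -0.3
gripper_force: 0.0
```

>>> move_arm --targets "-1 -0.05 0 0 0 0 0;-1 -0.05 0 0 0 0 0;-1 0 0 0 0 0 0;-1 0 0 0 0 0 0"

```text
clock: 10.13
eef_pos: [500.0, -75.5, 16.1]
tool_rot: [-3.12, -0.085, 3.126]
force: [0.3, -0.4, 0.2]
width: -0.3
gripper_force: 0.0
```

>>> move_arm --targets "-1 -0.05 0 0 0 0 0;-1 -0.05 0 0 0 0 0;-1 0 0 0 0 0 0;-1 0 0 0 0 0 0"

```text
clock: 10.47
eef_pos: [500.6, -75.6, 16.0]
tool_rot: [-3.12, -0.085, 3.125]
force: [0.5, -0.4, 0.1]
width: -0.3
gripper_force: 0.6
```

>>> move_arm --targets "-1 -0.05 0 0 0 0 0;-1 -0.05 0 0 0 0 0;-1 0 0 0 0 0 0;-1 0 0 0 0 0 0"

```text
clock: 10.8
eef_pos: [500.7, -75.6, 15.9]
tool_rot: [-3.12, -0.087, 3.125]
force: [-4.8, 0.2, 3.5]
width: -0.0
gripper_force: 2.4
```

>>> move_arm --targets "-1 -0.03 0 -0.02 0 0 0;-1 0 0 0 0 0 0;-1 0 0 0 0 0 0"

```text
clock: 11.05
eef_pos: [500.8, -75.5, 15.9]
tool_rot: [-3.12, -0.088, 3.125]
force: [-5.4, 0.3, 1.6]
width: 0.1
gripper_force: 2.7
```

>>> move_arm --targets "-1 -0.03 0 -0.02 0 0 0;-1 0 0 0 0 0 0;-1 0 0 0 0 0 0"

```text
clock: 11.3
eef_pos: [500.8, -75.5, 16.0]
tool_rot: [-3.12, -0.088, 3.125]
force: [-5.9, 0.4, 2.9]
width: 0.0
gripper_force: 2.8
```

>>> move_arm --targets "-1 -0.05 0 -0.02 0 0 0;-1 0 0 0 0 0 0;-1 0 0 0 0 0 0"

```text
clock: 11.55
eef_pos: [500.8, -75.5, 16.0]
tool_rot: [-3.12, -0.089, 3.125]
force: [-6.0, 0.3, 0.7]
width: 0.1
gripper_force: 3.0
```

>>> move_arm --targets "-1 -0.04 0 -0.01 0 0 0;-1 0 0 0 0 0 0;-1 0 0 0 0 0 0"

```text
clock: 11.8
eef_pos: [500.8, -75.5, 16.0]
tool_rot: [-3.12, -0.09, 3.125]
force: [-5.8, -0.9, 1.5]
width: -0.0
gripper_force: 3.3
```

>>> move_arm --targets "-1 -0.08 0 -0.01 0 0 0;-1 0 0 0 0 0 0;-1 0 0 0 0 0 0"

```text
clock: 12.05
eef_pos: [500.9, -75.5, 16.0]
tool_rot: [-3.12, -0.091, 3.125]
force: [-7.2, -1.0, 3.2]
width: 0.2
gripper_force: 3.9
```

>>> move_arm --targets "-1 -0.08 0 -0.01 0 0 0;-1 0 0 0 0 0 0;-1 0 0 0 0 0 0"

```text
clock: 12.3
eef_pos: [500.9, -75.5, 16.0]
tool_rot: [-3.12, -0.093, 3.125]
force: [-7.7, 0.0, 3.0]
width: -0.2
gripper_force: 4.4
```

>>> move_arm --targets "-1 -0.08 0 -0.02 0 0 0;-1 0 0 0 0 0 0;-1 0 0 0 0 0 0"

```text
clock: 12.55
eef_pos: [501.0, -75.4, 16.0]
tool_rot: [-3.121, -0.094, 3.125]
force: [-9.5, 0.3, 2.8]
width: 0.1
gripper_force: 4.9
```

>>> move_arm --targets "-1 -0.07 0 -0.02 0 0 0;-1 0 0 0 0 0 0;-1 0 0 0 0 0 0"

```text
clock: 12.8
eef_pos: [501.0, -75.5, 16.0]
tool_rot: [-3.121, -0.096, 3.125]
force: [-10.8, -0.3, 2.8]
width: 0.1
gripper_force: 5.3
```

>>> move_arm --targets "-1 0 0 0 0 0 0;-1 0 0 0 0 0 0;-1 0 0 0 0 0 0;-1 0 0 0 0 0 0;-1 0 0 0 0 0 0"

```text
clock: 13.22
eef_pos: [501.0, -75.5, 16.0]
tool_rot: [-3.121, -0.096, 3.125]
force: [-10.5, 1.1, 2.2]
width: -0.2
gripper_force: 5.3
```

>>> move_arm --targets "-1 0 0 0 0 0 0;-1 0 0 0 0 0 0;-1 0 0 0 0 0 0;-1 0 0 0 0 0 0"

```text
clock: 13.55
eef_pos: [501.0, -75.5, 16.0]
tool_rot: [-3.121, -0.096, 3.125]
force: [-10.7, 0.1, 2.7]
width: -0.2
gripper_force: 5.3
```

>>> move_arm --targets "-1 0 0 0 0 0 0;-1 0 0 0 0 0 0;-1 0 0 0 0 0 0"

```text
clock: 13.8
eef_pos: [501.0, -75.5, 16.0]
tool_rot: [-3.121, -0.096, 3.125]
force: [-10.3, -1.0, 1.6]
width: -0.0
gripper_force: 5.3
```

>>> move_arm --targets "-1 0.2 0 0.02 0 0 0;-1 0.2 0 0.02 0 0 0;-1 0.3 0 0.02 0 0 0;-1 0.4 0 0.03 0 0 0;-1 0.4 0 0.03 0 0 0"

```text
clock: 14.22
eef_pos: [493.3, -75.4, 17.1]
tool_rot: [-3.12, -0.081, 3.126]
force: [0.2, 0.3, -0.4]
width: -0.2
gripper_force: 0.0
```

>>> move_arm --targets "-1 0.5 0 0.03 0 0 0;-1 0.5 0 0 0 0 0;-1 0.1 0 -1.5 0 0 0;-1 0.2 0 -3 0 0 0;-1 0.2 0 -4 0 0 0"

```text
clock: 14.63
eef_pos: [481.6, -73.2, 101.7]
tool_rot: [-3.12, -0.09, 3.126]
force: [1.0, 0.2, 1.2]
width: -0.0
gripper_force: 0.0
```

>>> move_arm --targets "-1 0 0 -4 0 0 0;-1 0 0 -4 0 0 0;-1 0 4 -2 0 0 0;-1 0 4 0 0 0 0;-1 0 4 0 0 0 0"

```text
clock: 15.05
eef_pos: [495.1, 46.6, 200.3]
tool_rot: [-3.121, -0.079, 3.123]
force: [0.2, 0.3, -0.5]
width: 0.1
gripper_force: 0.0
```

>>> move_arm --targets "-1 0 4 0 0 0 0;-1 0 4 0 0 0 0;-1 0 4 0 0 0 0;-1 0 4 0 0 0 0;-1 0 0 0 0 0 0"

```text
clock: 15.47
eef_pos: [494.7, 216.7, 194.6]
tool_rot: [-3.128, -0.084, 3.138]
force: [-0.7, 1.3, -0.3]
width: 0.4
gripper_force: 0.0
```

Run:
```python
from h import *
s=read_state(); print(s['eef_pos'],s['force'],s['qpos'])
grab('top','t3');grab('side','s3')
i=cv2.imread('pics/t3.png')[145:255,178:318]; A=cv2.resize(i,(400,314),interpolation=cv2.INTER_CUBIC)
i=cv2.imread('pics/s3.png')[138:258,195:348]; B=cv2.resize(i,(400,314),interpolation=cv2.INTER_CUBIC)
cv2.imwrite('pics/m3.png',np.hstack([A,B]))
```

```text
[494.67633035 216.66620289 194.61034621] [-0.65415505  1.30304754 -0.3139201 ] [-0.51528486  0.55909457  0.10098207  1.79189009 -0.09868496  0.87763174
  1.20702472]
```

View pics/m3.png

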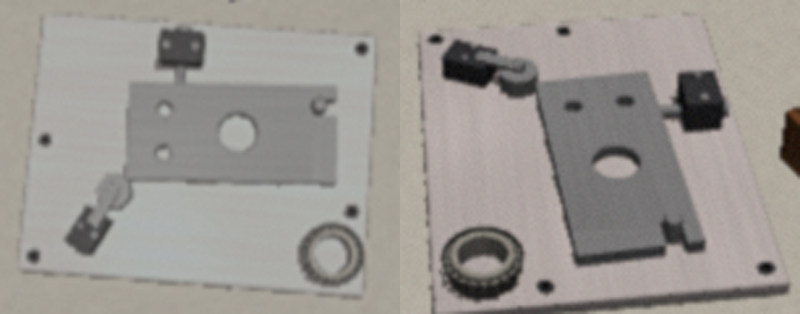

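The plate's edge at (180,83) is on the screw tip. The roller is out behind its corner at (115,190), the slot is on the peg, and the bearing is where it was. I'm handing the job in.

```bash
python3 -c "
from h import *
print(order.finish_job())"
```

```text
the job is handed in; nothing more can be done
None
```

The plate is on the stop screw with the roller behind its corner, pressed home at about 10.5 N (peak reading about 11 N) for just over a second; the arm is clear, the bearing wasn't moved, the arm never went near the ring (not re-checked at the end), and the job was handed in at about 15.5 s with no verdict returned.

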